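# Dryness check of a washed tumbler

### The arm

A 6-joint arm with a two-finger parallel gripper is mounted at the origin on the work surface. World frame = base frame: x ahead of the robot, y to its left, z up, the work surface at z = 0. Lengths are in m, angles in rad, forces in N, time in s.
With the tool pointing down it reaches from about 0.25 to 0.775 m from the base axis. Payload 4 kg.
Tool frame: the origin (TCP) lies at the very end of the fingers, on their centre line; the grasp point (between the pads) lies hold_point_z behind it (hold_point_z is the distance from the TCP to the grasp point, in m); z points along the fingers, y is the direction in which the jaws open and shut (so a half turn about z gives the same grasp; the last joint's range is limited). The gripper opens to 94 mm and grips with 3 to 60 N. Pads are 16 mm wide; open, the fingers measure 119 mm over their backs; the gripper's body (75 mm by 177 mm) begins 78 mm behind the grasp point.
Start: joints at [-1.295, 0.087, 1.371, -0, 1.684, -0.103], TCP at [0.203, -0.511, 0.206] pointing down, gripper open.
Joint ranges: [-3.1, 3.1], [-0.76, 2.03], [0.27, 2.55], [-1.08, 4.22], [0.17, 2.65], [-2.57, 2.57]. Speed limits (rad/s): [2.79, 2.79, 3.14, 3.14, 3.14, 3.14].

### API

Orientations are given as [roll, pitch, yaw] about the fixed x, y, z axes, in that order (R = Rz(yaw) Ry(pitch) Rx(roll)).
In Python, from bench import * gives the robot as it stands.
- The arm moves only by the tool step_arm, never from a script. Its argument "increments" is text: rows parted by semicolons, each of 6 numbers parted by spaces: the shift along the tool's x, y, z in cm, then the turn, a rotation vector about the tool's x, y, z in rad. A call has 1 to 5 rows; each row shifts and turns the commanded pose from where the row before left it, along the tool's axes as they then stand; what a row does not reach is not made up. A row lasts 1/10 s, in which the tool goes at most 50 mm and 8.59 degrees, less where a joint would pass 70% of its speed; a pose out of reach is approached as far as the arm can. A call is refused whole if a number of a shift passes 5 or a number of a turn 0.15, either way. A call with a gripper value outside its range is refused whole. "claw" is the gripper's target within -1 to 1 (shut at 1, half-way at 0, fully open at -1), set as the call begins (left out, the last holds). The fingers move at their own pace and stop on an object; the grip force is fixed at half the most. Time passes only in rows, so rows that do not move let the fingers close. It gives the time, the measured TCP pose, the force and the opening at its end, in the units of the state.
- get_obs(): the state, without advancing time (a new reading comes with each control period).
- snapshot(name): name is "side" or "top" or "wrist"; returns the picture (400x640x3 uint8, red, green, blue); there is no depth.
- calibration(name): a dict with "camera_matrix" (3x3 intrinsics, pixels), "eye" and "orientation" of the camera in the world; the wrist camera has in their place "tool_from_camera" (4x4, takes a point from camera to tool coordinates, whose origin is the TCP and whose axes are the flange's). Camera axes: x right, y up, looking along -z (the intrinsics and any distortion apply to the point x, -y, -z); pixel columns grow to the right and rows downward; lengths in m; the calibration is good to about 2 mm. The wrist camera is an equidistant fisheye: a pixel r from the principal point sees the ray r / f radians off the axis. A picture is of the moment at which its call begins: read the wrist's pose just before it. calibration takes no time and is no camera call.
- close_job(): hands the job in, once; it reports no verdict.
The state is a dict: "time": time; "joint_positions": joint angles; "qvel": joint speeds; "joint_torque": joint torques, N m; "tool_pos": TCP position; "ee_rot": TCP orientation; "wrist_force": force on the tool from outside, world axes, zero at the start; "wrist_torque": the same for the moment, N m; "width": finger opening in m.
Only numpy, scipy, OpenCV 4.12 (cv2) and the standard library are available. Lean on these libraries where they do the work, as an engineer would, in place of code of your own. Each camera call takes 0.05 s, during which the arm holds its last target. There are 200 camera calls.

### The job

Take the washed steel tumbler from its wire cradle, turn it over and set it, without dropping it, mouth down on the drying peg so that its rim sits on the white saucer, and let go of it. Then take the yellow moisture probe out of its black dock and hold it upright with its sprung brass tip on the red dot on the tumbler's upturned base, pressing lightly so that the tip is about half-way in; finish while still holding the probe there. Leave the other things where they are.

Things in the scene. Friction and masses are not known exactly. Their poses are not given: they have to be found in the camera images.
- tumbler: steel tumbler with a blue band near its mouth, straight sides, 56 mm outside diameter, 95 mm long, wall 3 mm, inside depth 90 mm. Origin: centre of the outer face of its base; x axis: from base to mouth. At first lies level, axis 50 mm up, mouth towards +y (within 0.45 rad). Gripped 21 mm from the base by fingers slanting 45 degrees down towards the mouth, it can be seated at a 45 degree slant too
- dot (a point): centre of the red dot, 20 mm in diameter, on the outside of the tumbler's base. Same point as the tumbler's origin
- mouth (a point): centre of the tumbler's open mouth, in the plane of the rim, 95 mm from the dot
- cradle: low fixed wire cradle: two 8 mm bars, 90 mm long along its x axis, 32 mm between centres, on a white foot 90 x 44 mm; bar tops 26 mm above the table. The tumbler lies lengthwise on the bars, sticking out about equally at both ends. Origin: centre of the foot's underside, z up
- stand: fixed drying stand: white saucer, 100 mm diameter, 12 mm high, with an upright wooden peg in its middle, 28 mm diameter, tapered top 87 mm above the table. Origin: underside centre, on the peg's axis, z up. A tumbler seated on it stands on its rim on the saucer (12 mm up), its base 107 mm up; the peg does not reach its inside floor
- peg_tip (a point): centre of the top of the drying peg, 87 mm above the table
- dock: fixed black block 70 x 70 x 70 mm with a hole 19 mm in diameter, 62 mm deep, in its top, in which the probe stands. Origin: centre of the underside, z up
- probe: moisture probe, 0.12 kg, standing tip down in the dock. Origin: underside of its grey collar (34 mm diameter, 6 mm thick), at first on the dock's top, 70 mm up; z up. Yellow grip 22 x 22 mm, faces square to x and y, 6 to 85 mm above the origin. Below it: 16 mm barrel down to -30 mm, 8 mm brass tip down to -54 mm
- probe_tip (a point): lowest point of the brass tip, on the probe's axis, 54 mm below the probe's origin while not pressed
- plunger (a joint): how far the sprung brass tip is pushed into the probe, 0 (out) to 0.014 m (fully in); light spring, about 1.2 N to start and 0.3 N per mm more (3.3 N half-way)
- soap_bottle: green washing-up bottle, 60 mm in diameter, 190 mm tall; bystander. Origin: centre of its underside
- mug: blue mug, 80 mm in diameter, 90 mm tall; bystander. Origin: centre of its underside
- bowl: white bowl, 130 mm in diameter, 55 mm tall; bystander. Origin: centre of its underside
- brush: white washing-up brush lying on the table; bystander. Origin: middle of its underside
- spoon: steel spoon with a wooden handle, lying on the table near the robot; bystander. Origin: middle of its underside
- soap: orange bar of soap 75 x 50 x 24 mm; bystander. Origin: centre of its underside
- green_cup: green plastic cup, 68 mm in diameter, 85 mm tall, standing upright; bystander. Origin: centre of its underside

How it is judged:
By the outcome, as a careful person would: the job done as asked, in the order asked, and still so for the second after the job is handed in, while the arm keeps its last pose, push and grip.
It also fails if it takes over 64 s, if anything falls off the work surface, if the arm or the gripper's body presses on something with over 40 N, if the wrist force passes 120 N, or if a joint passes its speed limit or range.

## Working session

There is one attempt and no reset: what is moved stays moved. The work goes in short steps, Python scripts to look and compute and a tool call to move; the robot and the scene stay as the last step left them, time stands still between calls to the robot, and variables do not carry over. Pictures are saved under pics/ and viewed, about 8 in all and at most 12, crops included, and the job is handed in when it is done.

Besides the shell and the picture viewer there is one more tool, called after "Request:" as name(argument=value, ...) on one line, values as JSON. step_arm: Moves the arm, as the interface text tells. Its arguments: {"type":"object","properties":{"increments":{"type":"string"},"claw":{"type":"number"}},"required":["increments"]}

```bash
ls; mkdir -p pics; python3 - <<'E'
from bench import *
import cv2,numpy as np
print(get_obs())
for n in ("top","side","wrist"):
    im=snapshot(n); cv2.imwrite(f"pics/{n}0.png",im[:,:,::-1]); print(n,calibration(n))
E
```

```text
pics
{'time': 0.0, 'joint_positions': array([-1.29509532e+00,  8.79488227e-02,  1.37223431e+00,  3.08559781e-05,
        1.68358174e+00, -1.03126343e-01]), 'qvel': array([-3.83826422e-04, -5.48958382e-04, -5.10134575e-04,  5.52011446e-04,
        5.11959813e-04,  9.17645595e-05]), 'joint_torque': array([-9.34521740e-04, -3.40184927e+01, -3.02430046e+01,  7.17194262e-02,
        3.28356971e-02, -1.66911618e-04]), 'tool_pos': array([ 0.20325225, -0.51048715,  0.20431766]), 'ee_rot': array([-3.13943512e+00, -2.54121278e-04,  3.78830517e-01]), 'wrist_force': array([0.26479738, 0.36413457, 0.40699735]), 'wrist_torque': array([0.05920725, 0.00326395, 0.00114286]), 'width': 0.09389682636498832}
top {'camera_matrix': array([[457.48096033,   0.        , 317.2604399 ],
       [  0.        , 457.48096033, 202.09589756],
       [  0.        ,   0.        ,   1.        ]]), 'eye': array([ 0.53119112, -0.03800294,  1.31994254]), 'orientation': array([ 0.04406792, -0.01612524, -1.5781074 ])}
side {'camera_matrix': array([[478.63382148,   0.        , 319.75317476],
       [  0.        , 478.63382148, 200.95005263],
       [  0.        ,   0.        ,   1.        ]]), 'eye': array([0.23600263, 0.82097541, 0.87401086]), 'orientation': array([ 0.86430134, -0.00474589, -2.74909966])}
wrist {'camera_matrix': array([[309.70691629,   0.        , 320.42001795],
       [  0.        , 309.70691629, 199.04818925],
       [  0.        ,   0.        ,   1.        ]]), 'tool_from_camera': array([[-1.25722479e-03,  9.68833312e-01,  2.47710383e-01,
         7.12722814e-02],
       [ 9.99999175e-01,  1.15247162e-03,  5.67884369e-04,
        -2.86906287e-04],
       [ 2.64706107e-04,  2.47710892e-01, -9.68833961e-01,
        -1.78817665e-01],
       [ 0.00000000e+00,  0.00000000e+00,  0.00000000e+00,
         1.00000000e+00]])}
```

View pics/top0.png

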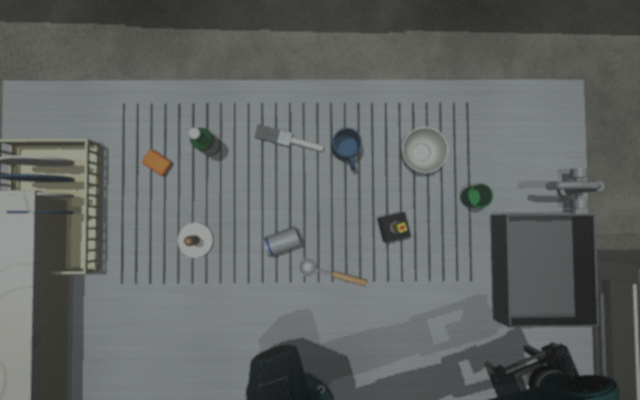

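View pics/side0.png

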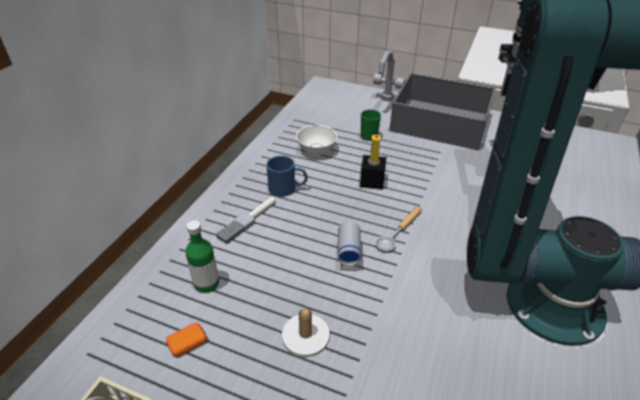

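```bash
python3 -c "
import bench
print([x for x in dir(bench) if not x.startswith('__')])"
```

```text
['IKError', 'calibration', 'close_job', 'get_obs', 'hold_point_z', 'snapshot']
```

Top view: tumbler at about (283,242) with the blue mouth band to the left (+y), saucer at (195,240), dock at (395,228) with the yellow grip at (402,228). The side view agrees.

```bash
cat > h.py <<'E'
from bench import *
import cv2, numpy as np
from scipy.spatial.transform import Rotation as Ro
def cam(n,obs=None):
    c=calibration(n);K=c["camera_matrix"]
    if n!="wrist": return K,Ro.from_euler("xyz",c["orientation"]).as_matrix(),np.array(c["eye"])
    T=np.eye(4);T[:3,:3]=Ro.from_euler("xyz",obs["ee_rot"]).as_matrix();T[:3,3]=obs["tool_pos"]
    M=T@c["tool_from_camera"];return K,M[:3,:3],M[:3,3]
def ray(n,uv,obs=None):
    K,R,e=cam(n,obs);u=(uv[0]-K[0,2])/K[0,0];v=(uv[1]-K[1,2])/K[1,1]
    if n=="wrist":
        r=np.hypot(u,v)+1e-12;d=np.array([u/r*np.sin(r),-v/r*np.sin(r),-np.cos(r)])
    else: d=np.array([u,-v,-1.])
    d=R@d;return e,d/np.linalg.norm(d)
def onz(n,uv,z,obs=None):
    e,d=ray(n,uv,obs);return e+d*(z-e[2])/d[2]
def proj(n,p,obs=None):
    K,R,e=cam(n,obs);q=R.T@(np.asarray(p)-e);x,y,z=q[0],-q[1],-q[2]
    if n=="wrist":
        r=np.hypot(x,y)+1e-12;t=np.arctan2(r,z);return K[0,0]*t*x/r+K[0,2],K[1,1]*t*y/r+K[1,2]
    return K[0,0]*x/z+K[0,2],K[1,1]*y/z+K[1,2]
def cross(a,b):
    (e1,d1),(e2,d2)=a,b
    s=np.linalg.lstsq(np.c_[d1,-d2],e2-e1,rcond=None)[0]
    p,q=e1+s[0]*d1,e2+s[1]*d2;return (p+q)/2,np.linalg.norm(p-q)
def blobs(im,lo,hi,box=None,mn=15):
    h=cv2.cvtColor(im,cv2.COLOR_RGB2HSV);m=cv2.inRange(h,lo,hi)
    if box: k=np.zeros_like(m);x0,y0,x1,y1=box;k[y0:y1,x0:x1]=1;m=m*k
    n,l,s,c=cv2.connectedComponentsWithStats(m)
    return [(c[i].round(1),s[i].tolist()) for i in range(1,n) if s[i,4]>=mn],m
E
python3 - <<'E'
from h import *
print("hpz",hold_point_z)
t=cv2.imread("pics/top0.png")[:,:,::-1];s=cv2.imread("pics/side0.png")[:,:,::-1]
print("yel top",blobs(t,(20,120,80),(35,255,255))[0]);print("yel side",blobs(s,(20,120,80),(35,255,255))[0])
print("blue top",blobs(t,(105,80,40),(130,255,255),(255,220,310,265),5)[0])
print("blue side",blobs(s,(105,80,40),(130,255,255),(320,210,380,275),5)[0])
print("dock top",blobs(t,(0,0,0),(180,255,45),(370,205,420,250))[0])
hs=cv2.cvtColor(t,cv2.COLOR_RGB2HSV)
print("saucer",blobs(t,(0,0,165),(180,40,255),(165,210,225,270))[0])
print(hs[240,[180,190,205,230]],hs[[242],[283]],hs[[250],[330]])
for p in [(195,240)]: print(onz("top",p,.012))
print("tum",onz("top",(283,242),.05),"yelltop",onz("top",(402,228),.155))
g=s[200:280,320:390];cv2.imwrite("pics/crop1.png",np.hstack([cv2.resize(g,(350,400),interpolation=2),cv2.resize(t[215:270,255:310],(400,400),interpolation=2)])[:,:,::-1])
E
```

```text
hpz 0.0188
yel top [(array([401.1, 227.1]), [396, 223, 11, 10, 55])]
yel side [(array([374.6, 148. ]), [370, 134, 10, 28, 187])]
blue top [(array([268.7, 246.7]), [266, 238, 7, 17, 30])]
blue side [(array([349.9, 246.8]), [339, 245, 22, 6, 43]), (array([349. , 256.2]), [340, 251, 19, 11, 155])]
dock top [(array([382. , 228.9]), [379, 219, 7, 22, 41])]
saucer []
[[ 70   5 156]
 [ 17  81 104]
 [ 70   5 158]
 [ 94  14 129]] [[ 99  12 145]] [[ 95  13 116]]
[0.48327831 0.28847143 0.012     ]
tum [0.47723226 0.03665701 0.05      ] yelltop [ 0.51487166 -0.2728322   0.155     ]
```

View pics/crop1.png

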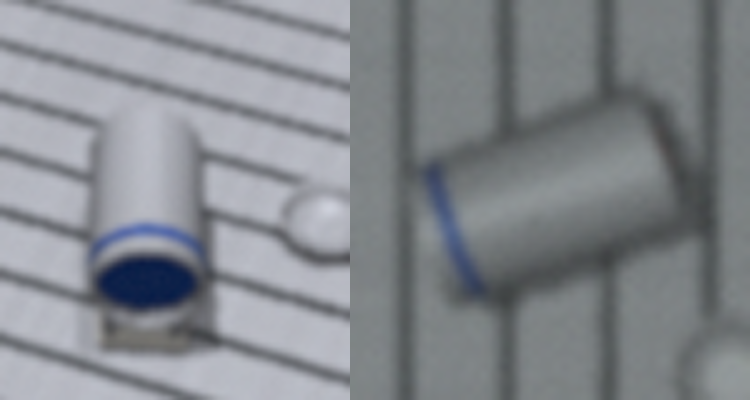

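```bash
cat >> h.py <<'E'
from scipy.linalg import fractional_matrix_power as fmp
def pose(o=None):
    o=o or get_obs();T=np.eye(4);T[:3,:3]=Ro.from_euler("xyz",o["ee_rot"]).as_matrix();T[:3,3]=o["tool_pos"];return T
def mk(R,p): T=np.eye(4);T[:3,:3]=R;T[:3,3]=p;return T
def plan(T,G,smax=4.5,amax=.14,n=None):
    "print the equal row (cm, rad) and count of rows that take pose T to G along a screw"
    D=np.linalg.inv(T)@G;a=Ro.from_matrix(D[:3,:3]).as_rotvec()
    n=n or int(max(np.ceil(np.linalg.norm(D[:3,3])*100/smax),np.ceil(np.linalg.norm(a)/amax),1))
    while True:
        r=np.real(fmp(D,1/n))
        if np.linalg.norm(r[:3,3])*100<=smax: break
        n+=1
    v=np.r_[r[:3,3]*100,Ro.from_matrix(r[:3,:3]).as_rotvec()]
    mid=T@np.real(fmp(D,.5))
    print(n,"rows of"," ".join(f"{x:.3f}" for x in v),"| mid",mid[:3,3].round(3),"end",G[:3,3].round(3))
def tool(z,y):
    z=np.array(z,float);z/=np.linalg.norm(z);y=np.array(y,float);y-=z*(y@z);y/=np.linalg.norm(y)
    return np.c_[np.cross(y,z),y,z]
E
python3 - <<'E'
from h import *
b=onz("top",(298.7,237),.05);m=onz("top",(267.4,246.6),.05);print(b,m,np.linalg.norm(b-m),np.degrees(np.arctan2(*(m-b)[[1,0]])))
a=(m-b)/np.linalg.norm(m-b);print("yaw",np.arctan2(a[1],a[0]))
c=(b+m)/2; R=tool([0,0,-1],np.cross([0,0,-1],a)); print(R)
plan(pose(),mk(R,[c[0],c[1],.28]))
E
```

```text
[ 0.4906846  -0.00680611  0.05      ] [0.46490662 0.0797521  0.05      ] 0.09031516148043692 106.58410157418022
yaw 1.860243502749516
[[-0.28542244  0.95840181  0.        ]
 [ 0.95840181  0.28542244  0.        ]
 [ 0.          0.         -1.        ]]
16 rows of 4.196 -0.137 -0.470 -0.000 -0.000 -0.093 | mid [ 0.447 -0.29   0.242] end [0.478 0.036 0.28 ]
```

Request:
step_arm(increments="4.2 -0.14 -1.0 0 0 -0.093;4.2 -0.14 -1.0 0 0 -0.093;4.2 -0.14 -1.0 0 0 -0.093;4.2 -0.14 -1.0 0 0 -0.093;4.2 -0.14 -1.0 0 0 -0.093", claw=-1)

```text
time: 0.65
tool_pos: [0.3767, -0.3926, 0.2552]
ee_rot: [-3.141, -0.0, 0.847]
wrist_force: [-0.6, -0.1, -0.8]
width: 0.0942
```

Request:
step_arm(increments="4.2 -0.14 -0.5 0 0 -0.093;4.2 -0.14 -0.5 0 0 -0.093;4.2 -0.14 -0.5 0 0 -0.093;4.2 -0.14 -0.5 0 0 -0.093;4.2 -0.14 -0.5 0 0 -0.093")

```text
time: 1.15
tool_pos: [0.4774, -0.21, 0.28]
ee_rot: [-3.141, -0.0, 1.313]
wrist_force: [0.3, -0.2, 0.9]
width: 0.0939
```

Request:
step_arm(increments="4.2 -0.14 0 0 0 -0.093;4.2 -0.14 0 0 0 -0.093;4.2 -0.14 0 0 0 -0.093;4.2 -0.14 0 0 0 -0.093;4.2 -0.14 0 0 0 -0.093")

```text
time: 1.65
tool_pos: [0.4854, -0.0018, 0.2798]
ee_rot: [-3.141, -0.0, 1.778]
wrist_force: [0.1, 0.7, 0.7]
width: 0.0943
```

Request:
step_arm(increments="4.2 -0.14 0 0 0 -0.093;0 0 0 0 0 0")

```text
time: 1.85
tool_pos: [0.4747, 0.0414, 0.2806]
ee_rot: [3.141, -0.002, 1.875]
wrist_force: [-0.8, -1.2, -0.2]
width: 0.0937
```

```bash
python3 - <<'E'
from h import *
o=get_obs();print(o["tool_pos"],o["ee_rot"],o["joint_positions"],o["time"])
im=snapshot("wrist");cv2.imwrite("pics/w1.png",im[:,:,::-1])
np.save("w1.npy",np.r_[o["tool_pos"],o["ee_rot"]])
E
```

```text
[0.47465031 0.04142961 0.28063714] [ 3.14117842e+00 -1.69986050e-03  1.87471653e+00] [-3.33019848e-02 -7.98759326e-02  1.39081021e+00  1.80174896e-03
  1.83082950e+00 -3.36758733e-01] 1.85
```

View pics/w1.png

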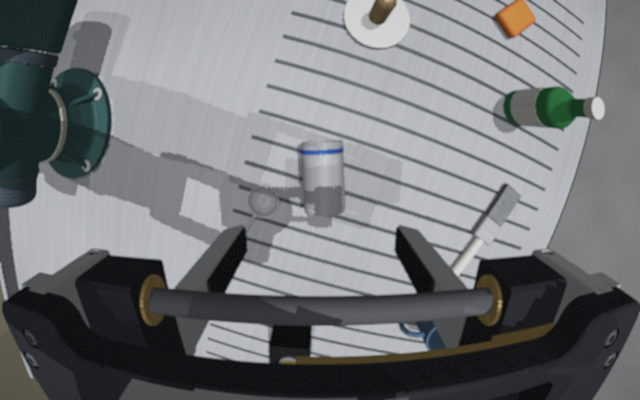

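The wrist view shows the tumbler centred: mouth edge at about (322,141), blue band at (322,152) and base edge at (325,217). The sides run (301,150)–(343,148) at the mouth and (306,213)–(344,210) at the base. The saucer is at (377,18).

```bash
python3 - <<'E'
from h import *
v=np.load("w1.npy");o=dict(tool_pos=v[:3],ee_rot=v[3:])
im=cv2.imread("pics/w1.png")[:,:,::-1]
print("blue",blobs(im,(105,80,60),(130,255,255),(290,130,355,170),5)[0])
g=cv2.cvtColor(im,cv2.COLOR_RGB2GRAY).astype(int)
for r in (160,175,182,195,205): print(r,g[r,296:352].tolist())
print("col",[g[k,325] for k in range(205,225)],[g[k,322] for k in range(134,150)])
for p,z in [((301,150),.05),((343,148),.05),((306,210),.05),((344,208),.05),((325,217),.078),((322,141),.078),((322,152),.078)]: print(p,onz("wrist",p,z,o).round(4))
# saucer in top, peg top in top+side
t=cv2.imread("pics/top0.png")[:,:,::-1];s=cv2.imread("pics/side0.png")[:,:,::-1]
B,m=blobs(t,(0,0,146),(180,9,255),(170,215,222,265),40);print(B)
ys,xs=np.nonzero(m);print("saucer",onz("top",cv2.fitEllipse(max(cv2.findContours(m,0,1)[0],key=len))[0],.012))
B,m=blobs(s,(0,0,205),(180,25,255),(275,305,335,362),40);print(B)
c=max(cv2.findContours(m,0,1)[0],key=len);e=cv2.fitEllipse(cv2.convexHull(c));print(e,onz("side",e[0],.012))
print("peg brown top",blobs(t,(5,70,30),(25,255,255),(175,220,215,260),5)[0]);print(blobs(s,(5,70,30),(25,255,255),(290,300,325,345),5)[0])
E
```

```text
blue [(array([320.7, 151.5]), [300, 148, 43, 7, 186])]
160 [173, 158, 129, 109, 106, 102, 104, 118, 128, 137, 143, 150, 155, 160, 165, 168, 171, 172, 173, 178, 177, 174, 179, 189, 195, 195, 197, 199, 202, 203, 202, 195, 191, 189, 186, 182, 180, 179, 178, 177, 176, 170, 163, 151, 141, 133, 130, 141, 160, 169, 172, 173, 172, 173, 170, 169]
175 [135, 135, 125, 107, 98, 100, 97, 99, 109, 118, 127, 132, 137, 144, 146, 149, 154, 155, 157, 158, 161, 164, 167, 172, 175, 178, 180, 181, 183, 183, 183, 180, 176, 172, 169, 169, 166, 165, 165, 163, 163, 160, 155, 150, 144, 136, 129, 136, 159, 170, 170, 168, 169, 168, 172, 173]
182 [168, 160, 144, 118, 107, 103, 99, 96, 108, 118, 125, 131, 138, 144, 146, 150, 153, 156, 158, 158, 160, 163, 166, 170, 174, 179, 180, 181, 181, 183, 183, 181, 176, 171, 170, 168, 166, 166, 165, 165, 163, 160, 157, 152, 145, 139, 131, 132, 148, 162, 167, 170, 172, 171, 173, 170]
195 [106, 106, 108, 107, 109, 107, 102, 97, 90, 89, 91, 96, 99, 100, 101, 101, 102, 104, 103, 102, 105, 104, 107, 108, 111, 114, 114, 112, 111, 113, 111, 112, 108, 106, 105, 106, 105, 103, 101, 1
[... 839 characters left out ...]
77), np.int64(178), np.int64(179), np.int64(178), np.int64(167)]
(301, 150) [0.4393 0.0668 0.05  ]
(343, 148) [0.4916 0.086  0.05  ]
(306, 210) [ 0.4695 -0.0103  0.05  ]
(344, 208) [0.5187 0.0081 0.05  ]
(325, 217) [ 0.4945 -0.0038  0.078 ]
(322, 141) [0.4617 0.088  0.078 ]
(322, 152) [0.4657 0.075  0.078 ]
[(array([195. , 239.3]), [178, 223, 34, 35, 650])]
saucer [0.4840821  0.28977957 0.012     ]
[(array([304.9, 336. ]), [282, 315, 47, 39, 1064])]
((305.15374755859375, 333.160400390625), (40.00426483154297, 46.6215934753418), 85.43756103515625) [0.48351537 0.29237037 0.012     ]
peg brown top [(array([188.1, 240.6]), [185, 238, 7, 6, 29])]
[(array([305. , 322.7]), [300, 309, 11, 28, 287])]
```

```bash
cat > tum.py <<'E'
from h import *
az=1.902;a=np.array([np.cos(az),np.sin(az),0]);base=np.array([.4945,-.005,.05]);dn=np.array([0,0,-1.])
z=(a+dn)/2**.5;x=(a-dn)/2**.5;R=np.c_[x,np.cross(z,x),z]
G=mk(R,base+.021*a+.0188*z);P=G.copy();P[:3,3]-=.13*z
E
python3 - <<'E'
from tum import *
plan(pose(),P,4.0,.1);plan(P,G);print(P[:3,3])
E
```

```text
8 rows of -1.931 0.078 1.377 0.002 0.098 -0.004 | mid [ 0.499 -0.025  0.215] end [ 0.513 -0.059  0.129]
3 rows of -0.000 0.000 4.333 0.000 0.000 -0.000 | mid [ 0.498 -0.016  0.083] end [0.483 0.027 0.037]
[ 0.5132403  -0.05949816  0.12863027]
```

Request:
step_arm(increments="-1.93 0.08 1.38 0 0.098 -0.004;-1.93 0.08 1.38 0 0.098 -0.004;-1.93 0.08 1.38 0 0.098 -0.004;-1.93 0.08 1.38 0 0.098 -0.004;-1.93 0.08 1.38 0 0.098 -0.004")

```text
time: 2.4
tool_pos: [0.5043, -0.041, 0.1944]
ee_rot: [3.135, -0.492, 1.886]
wrist_force: [1.2, -0.8, -0.1]
width: 0.0941
```

Request:
step_arm(increments="-1.93 0.08 1.38 0 0.098 -0.004;-1.93 0.08 1.38 0 0.098 -0.004;-1.93 0.08 1.38 0 0.098 -0.004;0 0 0 0 0 0;0 0 0 0 0 0")

```text
time: 2.9
tool_pos: [0.5139, -0.0623, 0.1274]
ee_rot: [3.128, -0.785, 1.903]
wrist_force: [0.4, 0.3, 0.9]
width: 0.0941
```

```bash
python3 - <<'E'
from tum import *
o=get_obs();print(o["joint_positions"],o["tool_pos"],o["time"]);plan(pose(o),P);plan(pose(o),G)
im=snapshot("wrist");cv2.imwrite("pics/w2.png",im[:,:,::-1]);o=get_obs();np.save("w2.npy",np.r_[o["tool_pos"],o["ee_rot"]])
print([np.round(proj("wrist",base+k*a+[0,0,h],o),1).tolist() for k,h in ((0,0),(0,.028),(.095,.028))])
E
```

```text
[-0.55353767  0.42337329  1.32336966  0.52510695  1.98984751 -0.81167916] [ 0.51393148 -0.06231245  0.1274355 ] 2.9
1 rows of 0.289 0.025 0.120 0.013 -0.000 0.000 | mid [ 0.514 -0.061  0.128] end [ 0.513 -0.059  0.129]
3 rows of 0.096 -0.029 4.373 0.004 -0.000 0.000 | mid [ 0.499 -0.017  0.082] end [0.483 0.027 0.037]
[[318.6, 213.5], [318.8, 198.3], [318.3, 119.5]]
```

View pics/w2.png

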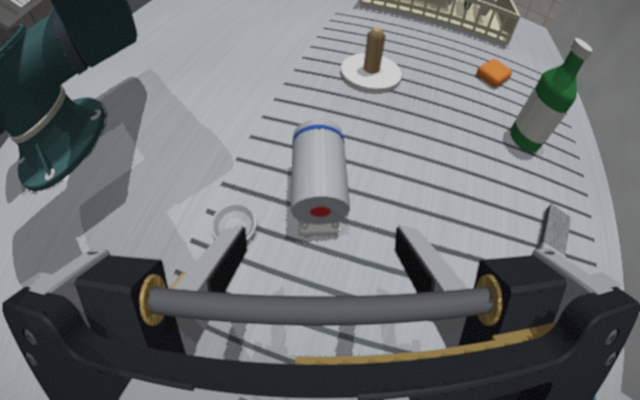

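The red dot shows at (320,212) against a predicted (319,213), with the fingers straddling the tumbler. Going in.

Request:
step_arm(increments="0.1 0 3.3 0.003 0 0;0.1 0 3.3 0.003 0 0;0.1 0 3.3 0.003 0 0;0 0 3.2 0.003 0 0;0 0 0 0 0 0")

```text
time: 3.45
tool_pos: [0.4827, 0.0315, 0.0388]
ee_rot: [3.137, -0.783, 1.912]
wrist_force: [-0.9, -0.7, 0.2]
width: 0.0937
```

```bash
python3 - <<'E'
from tum import *
o=get_obs();print(o["wrist_force"]);plan(pose(o),G)
E
```

```text
[-0.91463476 -0.70302043  0.20508837]
1 rows of -0.434 -0.077 -0.131 -0.002 0.002 0.007 | mid [0.483 0.029 0.038] end [0.483 0.027 0.037]
```

Request:
step_arm(increments="-0.4 -0.08 -0.1 0 0 0.007;0 0 0 0 0 0;0 0 0 0 0 0")

```text
time: 3.75
tool_pos: [0.4867, 0.0235, 0.0375]
ee_rot: [3.139, -0.78, 1.9]
wrist_force: [0.5, 0.2, 0.3]
width: 0.0937
```

Request:
step_arm(increments="0 0 0 0 0 0;0 0 0 0 0 0;0 0 0 0 0 0;0 0 0 0 0 0;0 0 0 0 0 0", claw=1)

```text
time: 4.25
tool_pos: [0.4849, 0.0249, 0.0356]
ee_rot: [-3.139, -0.784, 1.897]
wrist_force: [-3.2, -0.4, 2.2]
width: 0.0569
```

Request:
step_arm(increments="0 0 0 0 0 0;0 0 0 0 0 0;0 0 0 0 0 0")

```text
time: 4.55
tool_pos: [0.4847, 0.0249, 0.0356]
ee_rot: [-3.138, -0.784, 1.897]
wrist_force: [-1.4, -1.7, 0.1]
width: 0.0565
```

```bash
python3 - <<'E'
from tum import *
T=pose();L=T.copy();L[2,3]+=.16;plan(T,L,2.0)
# turn over about jaw axis, yaw chosen later
s=np.array([.484,.290,0])
for yd in (-70,-40,0,31,60):
    d=np.array([np.cos(np.radians(yd)),np.sin(np.radians(yd)),0])
    z=(dn+d)/2**.5;x=(dn-d)/2**.5;R=np.c_[x,np.cross(z,x),z]
    g=mk(R,s+[0,0,.30]+0*dn); print(yd);plan(L,g,4.,.1)
E
```

```text
8 rows of 1.412 -0.005 -1.416 0.000 -0.000 0.000 | mid [0.485 0.025 0.116] end [0.485 0.025 0.196]
-70
16 rows of 1.770 0.547 -0.638 -0.000 -0.098 -0.001 | mid [0.492 0.137 0.3  ] end [0.484 0.29  0.3  ]
-40
17 rows of 1.488 0.951 -0.540 -0.000 -0.090 -0.035 | mid [0.512 0.139 0.294] end [0.484 0.29  0.3  ]
0
20 rows of 0.962 1.263 -0.312 -0.000 -0.067 -0.068 | mid [0.538 0.144 0.283] end [0.484 0.29  0.3  ]
31
23 rows of 0.555 1.363 -0.118 -0.000 -0.048 -0.084 | mid [0.559 0.149 0.27 ] end [0.484 0.29  0.3  ]
60
26 rows of 0.200 1.382 0.059 -0.000 -0.030 -0.093 | mid [0.579 0.155 0.255] end [0.484 0.29  0.3  ]
```

Request:
step_arm(increments="0.7 0 -0.7 0 0 0;1.4 0 -1.4 0 0 0;2 0 -2 0 0 0;2 0 -2 0 0 0;2 0 -2 0 0 0")

```text
time: 5.05
tool_pos: [0.4853, 0.0253, 0.1518]
ee_rot: [-3.141, -0.783, 1.898]
wrist_force: [-0.1, -0.1, -1.2]
width: 0.0563
```

Request:
step_arm(increments="2 0 -2 0 0 0;2 0 -2 0 0 0;1.4 0 -1.4 0 0 0;0 0 0 0 0 0;0 0 0 0 0 0")

```text
time: 5.55
tool_pos: [0.4853, 0.0253, 0.2265]
ee_rot: [-3.14, -0.783, 1.898]
wrist_force: [-0.5, 0.3, -2.1]
width: 0.0564
```

```bash
cat > seat.py <<'E'
from tum import *
S=np.array([.484,.290,0]);d=np.array([1.,0,0])
z2=(dn+d)/2**.5;x2=(dn-d)/2**.5;R2=np.c_[x2,np.cross(z2,x2),z2]
def seat(h,s=S): # tumbler base height h above seated
    return mk(R2,s+[0,0,.107-.021+h]+.0188*z2)
E
python3 - <<'E'
from seat import *
o=get_obs();print(o["tool_pos"],o["width"],o["wrist_force"],o["joint_positions"])
plan(pose(o),seat(.15),3.,.09)
E
```

```text
[0.48532636 0.02530773 0.22648678] 0.0564281094741367 [-0.5460402   0.25720218 -2.09341383] [-0.447736    0.23148079  1.36699989  0.60802784  2.06510716 -0.62549721]
22 rows of 0.793 1.006 0.243 -0.000 -0.061 -0.062 | mid [0.525 0.157 0.257] end [0.497 0.29  0.223]
```

Request:
step_arm(increments="0.79 1 0.24 0 -0.061 -0.062;0.79 1 0.24 0 -0.061 -0.062;0.79 1 0.24 0 -0.061 -0.062;0.79 1 0.24 0 -0.061 -0.062;0.79 1 0.24 0 -0.061 -0.062")

```text
time: 6.05
tool_pos: [0.5135, 0.0807, 0.243]
ee_rot: [2.945, -0.446, 2.239]
wrist_force: [-0.4, 0.4, -0.1]
width: 0.0565
```

Request:
step_arm(increments="0.79 1 0.24 0 -0.061 -0.062;0.79 1 0.24 0 -0.061 -0.062;0.79 1 0.24 0 -0.061 -0.062;0.79 1 0.24 0 -0.061 -0.062;0.79 1 0.24 0 -0.061 -0.062")

```text
time: 6.55
tool_pos: [0.5239, 0.1434, 0.2541]
ee_rot: [2.883, -0.077, 2.479]
wrist_force: [0.4, 0.4, -1.3]
width: 0.0564
```

Request:
step_arm(increments="0.79 1 0.24 0 -0.061 -0.062;0.79 1 0.24 0 -0.061 -0.062;0.79 1 0.24 0 -0.061 -0.062;0.79 1 0.24 0 -0.061 -0.062;0.79 1 0.24 0 -0.061 -0.062")

```text
time: 7.05
tool_pos: [0.5186, 0.2077, 0.252]
ee_rot: [2.909, 0.296, 2.706]
wrist_force: [-1.0, 0.5, -1.4]
width: 0.0562
```

Request:
step_arm(increments="0.79 1 0.24 0 -0.061 -0.062;0.79 1 0.24 0 -0.061 -0.062;0.79 1 0.24 0 -0.061 -0.062;0.79 1 0.24 0 -0.061 -0.062;0.79 1 0.24 0 -0.061 -0.062")

```text
time: 7.55
tool_pos: [0.5027, 0.2673, 0.2329]
ee_rot: [3.043, 0.651, 2.992]
wrist_force: [-0.2, -0.1, -0.4]
width: 0.0566
```

Request:
step_arm(increments="0.79 1 0.24 0 -0.061 -0.062;0.79 1 0.24 0 -0.061 -0.062;0 0 0 0 0 0;0 0 0 0 0 0")

```text
time: 7.95
tool_pos: [0.4954, 0.2882, 0.2211]
ee_rot: [-3.139, 0.777, -3.138]
wrist_force: [0.2, -0.2, -1.3]
width: 0.0564
```

```bash
python3 - <<'E'
from seat import *
o=get_obs();print(o["tool_pos"],o["width"],o["wrist_force"],o["joint_positions"])
plan(pose(o),seat(.10),3.,.09)
t=snapshot("top");s=snapshot("side")
cv2.imwrite("pics/c3.png",np.hstack([cv2.resize(s[230:380,240:380],(373,400)),cv2.resize(t[190:290,140:240],(400,400))])[:,:,::-1])
cv2.imwrite("pics/s3.png",s[:,:,::-1]);cv2.imwrite("pics/t3.png",t[:,:,::-1])
E
```

```text
[0.49541855 0.28817864 0.22114948] 0.056364669558424785 [ 0.23491429 -0.19792011 -1.31380594] [ 0.70794975 -0.27033641  1.86802916 -0.57818023  0.98648991 -0.67952072]
2 rows of 1.635 0.094 1.790 0.000 -0.004 0.001 | mid [0.496 0.289 0.197] end [0.497 0.29  0.173]
```

View pics/s3.png

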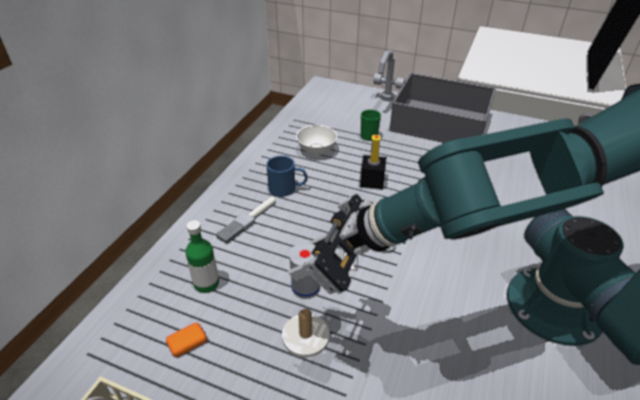

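The tumbler is upright and mouth down above the peg, with the red dot at about (305,254). Checking the dot's position before lowering.

```bash
python3 - <<'E'
from seat import *
s=cv2.imread("pics/s3.png")[:,:,::-1];t=cv2.imread("pics/t3.png")[:,:,::-1]
def red(im,box):
    h=cv2.cvtColor(im,cv2.COLOR_RGB2HSV);m=cv2.inRange(h,(0,130,60),(6,255,255))|cv2.inRange(h,(172,130,60),(180,255,255))
    k=np.zeros_like(m);k[box[1]:box[3],box[0]:box[2]]=1;m*=k;ys,xs=np.nonzero(m);return xs.mean(),ys.mean(),len(xs)
a1=red(s,(270,230,340,300));print(a1)
T=pose();g=T[:3,3]-.0188*T[:3,2];zt=g[2]+.021;print("dot from arm",g+[0,0,.021]);print(onz("side",a1,zt))
try:
    a2=red(t,(150,200,240,290));print(a2,onz("top",a2,zt),cross(ray("top",a2),ray("side",a1)))
except Exception as e: print(e)
# lowering steps
T0=seat(.15);
for h in (.05,.004): plan(pose(),seat(h),2.0)
E
```

```text
(np.float64(304.36206896551727), np.float64(253.18965517241378), 58)
dot from arm [0.48370424 0.28806431 0.25827799]
[0.48011457 0.29433891 0.25827799]
(np.float64(169.24242424242425), np.float64(244.63636363636363), 33) [0.48212439 0.28599138 0.25827799] (array([0.48231544, 0.28829499, 0.25140337]), np.float64(0.0010949470829810153))
6 rows of 1.185 0.031 1.200 0.000 -0.001 -0.000 | mid [0.497 0.289 0.173] end [0.497 0.29  0.123]
8 rows of 1.295 0.023 1.308 0.000 -0.001 -0.000 | mid [0.497 0.289 0.15 ] end [0.497 0.29  0.077]
```

Request:
step_arm(increments="1.5 0.05 1.5 0 0 0;2 0.05 2 0 0 0;2 0.05 2 0 0 0;1.5 0.05 1.5 0 0 0;1 0 1 0 0 0")

```text
time: 8.55
tool_pos: [0.4965, 0.2893, 0.1092]
ee_rot: [3.141, 0.78, 3.14]
wrist_force: [0.9, 0.7, -1.0]
width: 0.0562
```

Request:
step_arm(increments="0.6 0 0.6 0 0 0;0.3 0 0.3 0 0 0;0 0 0 0 0 0")

```text
time: 8.85
tool_pos: [0.4964, 0.2903, 0.0981]
ee_rot: [3.141, 0.781, 3.141]
wrist_force: [0.4, 0.2, -1.5]
width: 0.0564
```

Request:
step_arm(increments="0.2 0 0.2 0 0 0;0.2 0 0.2 0 0 0;0 0 0 0 0 0")

```text
time: 9.15
tool_pos: [0.4958, 0.2906, 0.0921]
ee_rot: [3.141, 0.781, -3.141]
wrist_force: [0.3, -0.2, -0.4]
width: 0.0563
```

```bash
python3 - <<'E'
from seat import *
o=get_obs();print(o["tool_pos"],o["ee_rot"],o["wrist_force"],o["width"]);plan(pose(o),seat(.0))
print("dot if 14mm:",(pose(o)[:3,3]-.0188*pose(o)[:3,2])+[0,0,.014])
E
```

```text
[0.49578777 0.29056564 0.09211973] [ 3.14084652  0.78114232 -3.14075746] [ 0.30583282 -0.16815077 -0.40225427] 0.05626215527245783
1 rows of 1.260 -0.058 1.485 0.001 -0.004 0.001 | mid [0.497 0.29  0.082] end [0.497 0.29  0.073]
dot if 14mm: [0.48255088 0.29054056 0.11946979]
```

Request:
step_arm(increments="0.2 0 0.2 0 0 0;0.2 0 0.2 0 0 0;0.14 0 0.14 0 0 0;0.1 0 0.1 0 0 0;0 0 0 0 0 0")

```text
time: 9.65
tool_pos: [0.4956, 0.2904, 0.0825]
ee_rot: [-3.141, 0.781, -3.14]
wrist_force: [-0.9, 0.0, -1.1]
width: 0.0562
```

Request:
step_arm(increments="0.14 0 0.14 0 0 0;0 0 0 0 0 0")

```text
time: 9.85
tool_pos: [0.4956, 0.2904, 0.0807]
ee_rot: [3.141, 0.781, -3.14]
wrist_force: [0.3, 0.2, -0.5]
width: 0.0563
```

Request:
step_arm(increments="0.14 0 0.14 0 0 0;0 0 0 0 0 0")

```text
time: 10.05
tool_pos: [0.4956, 0.2904, 0.0787]
ee_rot: [3.142, 0.781, -3.14]
wrist_force: [-0.1, -1.0, -1.3]
width: 0.0564
```

Request:
step_arm(increments="0.14 0 0.14 0 0 0;0 0 0 0 0 0")

```text
time: 10.25
tool_pos: [0.4961, 0.2907, 0.0776]
ee_rot: [3.141, 0.782, -3.141]
wrist_force: [-0.3, -0.7, 0.3]
width: 0.0562
```

Request:
step_arm(increments="0.1 0 0.1 0 0 0;0 0 0 0 0 0")

```text
time: 10.45
tool_pos: [0.4967, 0.2907, 0.0775]
ee_rot: [3.141, 0.784, -3.141]
wrist_force: [-1.5, -1.6, 4.9]
width: 0.0564
```

Request:
step_arm(increments="0.1 0 0.1 0 0 0;0 0 0 0 0 0")

```text
time: 10.65
tool_pos: [0.4974, 0.2908, 0.0776]
ee_rot: [3.141, 0.786, -3.141]
wrist_force: [-3.5, -4.4, 8.9]
width: 0.0564
```

Request:
step_arm(increments="-0.12 0 -0.12 0 0 0;0 0 0 0 0 0")

```text
time: 10.85
tool_pos: [0.4965, 0.2907, 0.0775]
ee_rot: [3.14, 0.783, -3.141]
wrist_force: [-1.4, -2.2, 6.0]
width: 0.0559
```

Request:
step_arm(increments="0 0 0 0 0 0;0 0 0 0 0 0;0 0 0 0 0 0;0 0 0 0 0 0", claw=-1)

```text
time: 11.25
tool_pos: [0.4954, 0.2905, 0.0752]
ee_rot: [-3.142, 0.78, -3.14]
wrist_force: [-0.5, -0.5, -0.8]
width: 0.0848
```

Request:
step_arm(increments="0 0 -1 0 0 0;0 0 -2 0 0 0;0 0 -3 0 0 0;0 0 -4 0 0 0;0 0 -4 0 0 0")

```text
time: 11.75
tool_pos: [0.3957, 0.2898, 0.1761]
ee_rot: [3.141, 0.78, -3.141]
wrist_force: [0.2, 0.6, 0.5]
width: 0.0944
```

Request:
step_arm(increments="0 0 -4 0 0 0;0 0 0 0 0 0")

```text
time: 11.95
tool_pos: [0.368, 0.2929, 0.2098]
ee_rot: [3.129, 0.787, 3.138]
wrist_force: [-0.0, 1.1, -0.9]
width: 0.0943
```

```bash
python3 - <<'E'
from seat import *
o=get_obs();print(o["tool_pos"],o["joint_positions"])
t=snapshot("top");s=snapshot("side");w=snapshot("wrist")
for n,i in zip("tsw",(t,s,w)): cv2.imwrite(f"pics/{n}4.png",i[:,:,::-1])
def red(im,box):
    h=cv2.cvtColor(im,cv2.COLOR_RGB2HSV);m=cv2.inRange(h,(0,130,60),(6,255,255))|cv2.inRange(h,(172,130,60),(180,255,255))
    k=np.zeros_like(m);k[box[1]:box[3],box[0]:box[2]]=1;m*=k;ys,xs=np.nonzero(m);return (xs.mean(),ys.mean(),len(xs)) if len(xs) else None
for n,i,b in (("top",t,(150,200,240,290)),("side",s,(270,250,340,350)),("wrist",w,(200,50,450,300))):
    r=red(i,b);print(n,r,r and onz(n,r,.107,o))
# dock yaw and centre (top view), yellow
g=cv2.resize(t[205:250,370:425],(550,450),interpolation=cv2.INTER_CUBIC)
cv2.imwrite("pics/c4.png",np.hstack([g,cv2.resize(s[260:360,270:340],(250,450))[:,:]])[:,:,::-1])
E
```

```text
[0.36797762 0.29285065 0.20984192] [ 0.99643601 -0.4416823   2.01327652 -0.69523857  1.16569555 -0.42747364]
top (np.float64(185.8421052631579), np.float64(241.8421052631579), 19) [0.48211305 0.28873987 0.107     ]
side (np.float64(305.5), np.float64(304.6521739130435), 46) [0.48198577 0.29060789 0.107     ]
wrist (np.float64(318.0421052631579), np.float64(198.73684210526315), 95) [0.49087938 0.29157948 0.107     ]
```

View pics/c4.png

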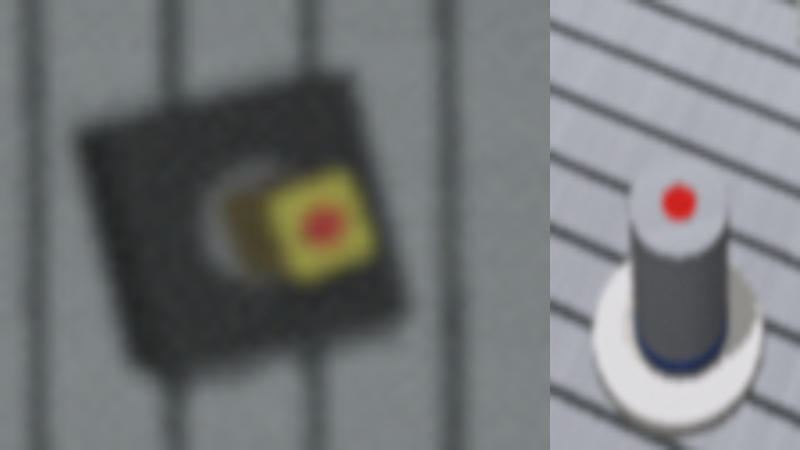

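The tumbler stands squarely on the saucer, released, with the red dot near (0.482, 0.2895). The dock and yellow grip are turned about 13°. Moving over the probe.

```bash
cat > prb.py <<'E'
from h import *
yw=np.radians(103);Rd=np.c_[[np.cos(yw),np.sin(yw),0],[np.sin(yw),-np.cos(yw),0],[0,0,-1.]]
E
python3 - <<'E'
from prb import *
c=onz("top",(402.1,227.3),.155);print(c)
A=mk(Rd,[.42,.12,.29]);B=mk(Rd,[c[0],c[1],.25])
plan(pose(),A,4.,.1);plan(A,B,4.5)
E
```

```text
[ 0.51665233 -0.27311569  0.155     ]
16 rows of -1.146 -0.617 -0.172 0.033 0.041 0.080 | mid [0.415 0.22  0.263] end [0.42 0.12 0.29]
10 rows of -4.048 0.057 0.400 0.000 0.000 -0.000 | mid [ 0.468 -0.077  0.27 ] end [ 0.517 -0.273  0.25 ]
```

Request:
step_arm(increments="-1.15 -0.62 -0.5 0.033 0.041 0.08;-1.15 -0.62 -0.5 0.033 0.041 0.08;-1.15 -0.62 -0.3 0.033 0.041 0.08;-1.15 -0.62 -0.17 0.033 0.041 0.08;-1.15 -0.62 -0.17 0.033 0.041 0.08")

```text
time: 12.6
tool_pos: [0.3966, 0.2502, 0.2486]
ee_rot: [3.007, 0.54, 2.652]
wrist_force: [0.2, 0.4, -0.3]
width: 0.0939
```

Request:
step_arm(increments="-1.15 -0.62 -0.17 0.033 0.041 0.08;-1.15 -0.62 -0.17 0.033 0.041 0.08;-1.15 -0.62 -0.17 0.033 0.041 0.08;-1.15 -0.62 -0.17 0.033 0.041 0.08;-1.15 -0.62 -0.17 0.033 0.041 0.08")

```text
time: 13.1
tool_pos: [0.417, 0.1943, 0.2763]
ee_rot: [3.012, 0.279, 2.25]
wrist_force: [-0.2, 0.2, 0.0]
width: 0.0937
```

Request:
step_arm(increments="-1.15 -0.62 -0.17 0.033 0.041 0.08;-1.15 -0.62 -0.17 0.033 0.041 0.08;-1.15 -0.62 -0.17 0.033 0.041 0.08;-1.15 -0.62 -0.17 0.033 0.041 0.08;-1.15 -0.62 -0.17 0.033 0.041 0.08")

```text
time: 13.6
tool_pos: [0.4174, 0.1306, 0.2921]
ee_rot: [3.117, 0.04, 1.863]
wrist_force: [0.1, 0.5, 0.4]
width: 0.094
```

Request:
step_arm(increments="-1.15 -0.62 -0.17 0.033 0.041 0.08;0 0 0 0 0 0;0 0 0 0 0 0")

```text
time: 13.9
tool_pos: [0.4148, 0.1185, 0.2946]
ee_rot: [-3.138, -0.0, 1.787]
wrist_force: [-0.6, 0.9, 0.2]
width: 0.0941
```

```bash
python3 - <<'E'
from prb import *
o=get_obs();print(o["tool_pos"],o["ee_rot"],o["joint_positions"])
plan(pose(o),mk(Rd,[.5166,-.273,.25]),4.5)
E
```

```text
[0.41478028 0.11854508 0.29457448] [-3.13783594e+00 -1.13397956e-04  1.78748514e+00] [ 1.46919046e-01 -1.75406511e-01  1.44817808e+00 -1.55812120e-04
  1.87257657e+00 -6.98160076e-02]
10 rows of -4.044 0.135 0.445 -0.000 -0.000 -0.001 | mid [ 0.465 -0.077  0.272] end [ 0.517 -0.273  0.25 ]
```

Request:
step_arm(increments="-4.04 0.13 0.45 0 0 -0.001;-4.04 0.13 0.45 0 0 -0.001;-4.04 0.13 0.45 0 0 -0.001;-4.04 0.13 0.45 0 0 -0.001;-4.04 0.13 0.45 0 0 -0.001")

```text
time: 14.4
tool_pos: [0.465, -0.0769, 0.2729]
ee_rot: [-3.14, -0.0, 1.797]
wrist_force: [0.7, 0.0, 0.4]
width: 0.0939
```

Request:
step_arm(increments="-4.04 0.13 0.45 0 0 -0.001;-4.04 0.13 0.45 0 0 -0.001;-4.04 0.13 0.45 0 0 -0.001;-4.04 0.13 0.45 0 0 -0.001;-4.04 0.13 0.45 0 0 -0.001")

```text
time: 14.9
tool_pos: [0.5168, -0.2724, 0.2502]
ee_rot: [-3.14, -0.001, 1.801]
wrist_force: [1.2, 0.5, 0.8]
width: 0.0937
```

Request:
step_arm(increments="0 0 0 0 0 0;0 0 0 0 0 0")

```text
time: 15.1
tool_pos: [0.5162, -0.2713, 0.2497]
ee_rot: [-3.139, -0.002, 1.799]
wrist_force: [0.3, -0.7, 0.0]
width: 0.0942
```

```bash
python3 - <<'E'
from prb import *
o=get_obs();print(o["tool_pos"],o["ee_rot"],o["joint_positions"])
w=snapshot("wrist");cv2.imwrite("pics/w5.png",w[:,:,::-1]);np.save("w5.npy",np.r_[o["tool_pos"],o["ee_rot"]])
B,m=blobs(w,(20,100,80),(35,255,255),(200,50,450,300));print(B)
for z in (.155,.12):print([onz("wrist",b[0],z,o).round(4).tolist() for b in B], proj("wrist",[.5166,-.273,z],o))
E
```

```text
[ 0.51623532 -0.2713227   0.24965853] [-3.13895046e+00 -2.49548185e-03  1.79932481e+00] [-5.80990401e-01  1.60816673e-01  1.20236445e+00 -1.95687269e-04
  1.78204085e+00 -8.09562860e-01]
[(array([321.1, 194. ]), [308, 176, 27, 37, 690])]
[[0.5144, -0.2645, 0.155]] (np.float64(321.2969936266153), np.float64(203.31742332102664))
[[0.5163, -0.2726, 0.12]] (np.float64(321.285985426424), np.float64(194.47994020588905))
```

View pics/w5.png

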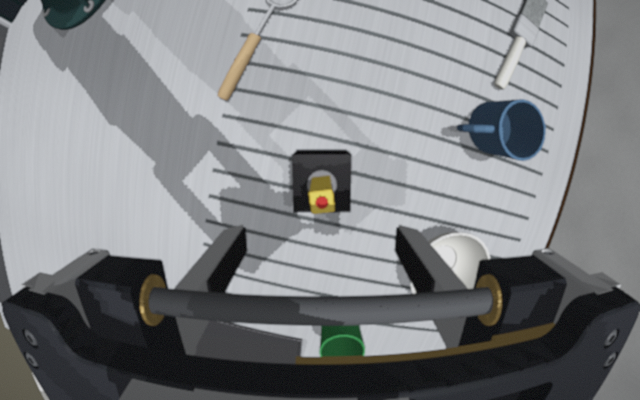

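The wrist view shows the probe square to the jaws, its red button at (322,202) against a predicted (321,203), with the bowl clear of the fingers. Descending to grip.

Request:
step_arm(increments="-0.03 0 3 0 0 0;-0.03 0 3.5 0 0 0;-0.03 0 3.5 0 0 0;-0.03 0 3 0 0 0;-0.03 0 1.9 0 0 0")

```text
time: 15.65
tool_pos: [0.5156, -0.2704, 0.1003]
ee_rot: [-3.139, -0.002, 1.802]
wrist_force: [0.2, -0.2, 0.3]
width: 0.0939
```

Request:
step_arm(increments="0 0 0 0 0 0;0 0 0 0 0 0")

```text
time: 15.85
tool_pos: [0.5169, -0.2721, 0.1034]
ee_rot: [3.142, 0.001, 1.801]
wrist_force: [-0.4, 0.3, 0.2]
width: 0.0941
```

Request:
step_arm(increments="0 0 0 0 0 0;0 0 0 0 0 0;0 0 0 0 0 0;0 0 0 0 0 0;0 0 0 0 0 0", claw=1)

```text
time: 16.35
tool_pos: [0.5165, -0.2735, 0.1027]
ee_rot: [-3.141, 0.0, 1.799]
wrist_force: [-0.5, 0.3, 0.1]
width: 0.0571
```

Request:
step_arm(increments="0 0 0 0 0 0;0 0 0 0 0 0;0 0 0 0 0 0;0 0 0 0 0 0")

```text
time: 16.75
tool_pos: [0.5164, -0.2733, 0.1023]
ee_rot: [-3.141, -0.0, 1.799]
wrist_force: [0.8, 0.3, -0.1]
width: 0.0256
```

Request:
step_arm(increments="0 0 0 0 0 0;0 0 0 0 0 0;0 0 0 0 0 0;0 0 0 0 0 0")

```text
time: 17.15
tool_pos: [0.5164, -0.2733, 0.1023]
ee_rot: [-3.141, -0.0, 1.799]
wrist_force: [-0.2, -0.2, -0.2]
width: 0.0226
```

Request:
step_arm(increments="0 0 -0.7 0 0 0;0 0 -1.5 0 0 0;0 0 -2.5 0 0 0;0 0 -3 0 0 0;0 0 -3 0 0 0")

```text
time: 17.65
tool_pos: [0.516, -0.2731, 0.2117]
ee_rot: [-3.14, -0.0, 1.799]
wrist_force: [0.0, -0.6, -0.9]
width: 0.0224
```

Request:
step_arm(increments="0 0 -3 0 0 0;0 0 -3 0 0 0;0 0 -2 0 0 0;0 0 0 0 0 0;0 0 0 0 0 0")

```text
time: 18.15
tool_pos: [0.5164, -0.2732, 0.29]
ee_rot: [-3.141, 0.001, 1.799]
wrist_force: [-0.2, -0.2, -1.4]
width: 0.0225
```

```bash
python3 - <<'E'
from prb import *
o=get_obs();print(o["tool_pos"],o["ee_rot"],o["width"],o["wrist_force"])
plan(pose(o),mk(Rd,[.482,.2895,.29]),4.)
s=snapshot("side");cv2.imwrite("pics/s6.png",s[:,:,::-1])
cv2.imwrite("pics/c6.png",cv2.resize(s[40:200,310:470],(480,480))[:,:,::-1])
E
```

```text
[ 0.51641229 -0.27323683  0.28999499] [-3.14125575e+00  6.22072967e-04  1.79871497e+00] 0.022525268680187227 [-0.19331085 -0.1761246  -1.36313758]
15 rows of 3.707 0.622 -0.001 -0.000 0.000 0.000 | mid [0.499 0.008 0.29 ] end [0.482 0.29  0.29 ]
```

View pics/c6.png

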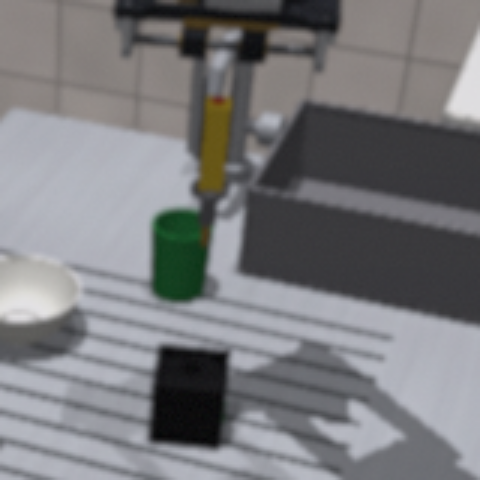

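Probe lifted clear and upright. Carrying it over the tumbler.

Request:
step_arm(increments="2 0.3 0 0 0 0;3.7 0.62 0 0 0 0;3.7 0.62 0 0 0 0;3.7 0.62 0 0 0 0;3.7 0.62 0 0 0 0")

```text
time: 18.7
tool_pos: [0.5043, -0.1007, 0.2877]
ee_rot: [-3.138, -0.002, 1.799]
wrist_force: [0.1, 0.0, -0.9]
width: 0.0226
```

Request:
step_arm(increments="3.7 0.62 0 0 0 0;3.7 0.62 0 0 0 0;3.7 0.62 0 0 0 0;3.7 0.62 0 0 0 0;3.7 0.62 0 0 0 0")

```text
time: 19.2
tool_pos: [0.4922, 0.0862, 0.2878]
ee_rot: [-3.138, -0.001, 1.799]
wrist_force: [0.6, 0.5, -1.0]
width: 0.0222
```

Request:
step_arm(increments="3.7 0.62 0 0 0 0;3.7 0.62 0 0 0 0;3.7 0.62 0 0 0 0;3.7 0.62 0 0 0 0;3.7 0.62 0 0 0 0")

```text
time: 19.7
tool_pos: [0.4804, 0.273, 0.2878]
ee_rot: [-3.138, 0.0, 1.8]
wrist_force: [0.5, -0.6, -1.0]
width: 0.0223
```

Request:
step_arm(increments="1.7 0.62 0 0 0 0;0 0 0 0 0 0;0 0 0 0 0 0")

```text
time: 20.0
tool_pos: [0.4842, 0.2885, 0.2885]
ee_rot: [-3.139, 0.001, 1.799]
wrist_force: [0.7, 0.1, -1.6]
width: 0.0223
```

```bash
python3 - <<'E'
from prb import *
o=get_obs();print(o["tool_pos"],o["ee_rot"],o["width"],o["wrist_force"])
plan(pose(o),mk(Rd,[.482,.2895,.22]),1.5)
w=snapshot("wrist");s=snapshot("side");cv2.imwrite("pics/w7.png",w[:,:,::-1]);cv2.imwrite("pics/s7.png",s[:,:,::-1])
print(proj("wrist",[.482,.2895,.107],o),proj("wrist",o["tool_pos"]-[0,0,.0863],o))
def red(im,box):
    h=cv2.cvtColor(im,cv2.COLOR_RGB2HSV);m=cv2.inRange(h,(0,110,60),(6,255,255))|cv2.inRange(h,(172,110,60),(180,255,255))
    n,l,st,c=cv2.connectedComponentsWithStats(m);return [(c[i].round(1).tolist(),st[i].tolist()) for i in range(1,n) if st[i,4]>8]
print("w",red(w,0));print("s",red(s,0))
r=[q for q in red(s,0) if abs(q[0][0]-305)<12 and abs(q[0][1]-305)<15]
for q in r: print(onz("side",q[0],.107))
cv2.imwrite("pics/c7.png",np.hstack([cv2.resize(w[100:260,240:400],(400,400)),cv2.resize(s[220:350,240:370],(400,400))])[:,:,::-1])
E
```

```text
[0.48418781 0.28850447 0.28847146] [-3.13884051e+00  1.26517580e-03  1.79891589e+00] 0.02233623645697187 [ 0.67937145  0.05797118 -1.59025593]
5 rows of 0.030 -0.036 1.369 -0.001 0.000 0.000 | mid [0.483 0.289 0.254] end [0.482 0.29  0.22 ]
(np.float64(319.70125400004287), np.float64(181.21126323219718)) (np.float64(321.33936467115115), np.float64(203.5309424821769))
w [([319.2, 181.3], [312, 174, 15, 15, 179]), ([320.3, 279.8], [309, 270, 24, 21, 396])]
s [([302.5, 216.2], [301, 215, 4, 3, 10]), ([305.8, 304.6], [302, 301, 9, 8, 54])]
[0.4814919  0.29026457 0.107     ]
```

View pics/c7.png

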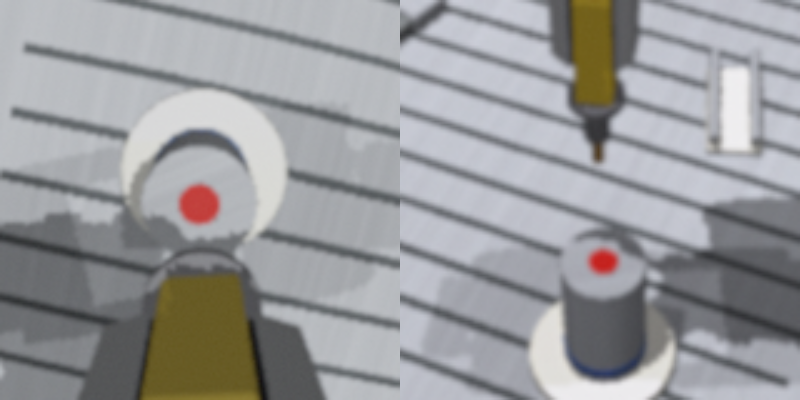

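The dot shows at (319,181) in the wrist view, as predicted, and the probe hangs upright above it. Lowering.

Request:
step_arm(increments="0.04 -0.05 1.5 0 0 0;0.04 -0.05 2 0 0 0;0.04 -0.05 2 0 0 0;0.04 -0.05 1.5 0 0 0;0 0 0.8 0 0 0")

```text
time: 20.6
tool_pos: [0.4819, 0.2889, 0.2098]
ee_rot: [-3.139, 0.001, 1.797]
wrist_force: [-0.4, -0.4, -1.7]
width: 0.0229
```

Request:
step_arm(increments="0 0 0.2 0 0 0;0 0 0.2 0 0 0;0 0 0 0 0 0;0 0 0 0 0 0")

```text
time: 21.0
tool_pos: [0.4827, 0.2904, 0.2083]
ee_rot: [3.141, -0.0, 1.799]
wrist_force: [-0.2, 0.3, -1.9]
width: 0.0224
```

```bash
python3 - <<'E'
from prb import *
o=get_obs();print(o["tool_pos"],o["ee_rot"],o["wrist_force"],o["joint_torque"])
s=snapshot("side");t=snapshot("top");w=snapshot("wrist")
for n,i in zip("stw",(s,t,w)): cv2.imwrite(f"pics/{n}8.png",i[:,:,::-1])
print("exp side: old tip",proj("side",[.4842,.2885,.2022]),"tip",proj("side",o["tool_pos"]-[0,0,.0863]),"dot",proj("side",[.4815,.2897,.107]))
plan(pose(o),mk(Rd,[.4815,.2897,.1863]))
cv2.imwrite("pics/c8.png",np.hstack([cv2.resize(s[260:330,270:340],(560,560),interpolation=2)])[:,:,::-1])
E
```

```text
[0.48267538 0.29037981 0.20833019] [ 3.14073650e+00 -4.27052207e-04  1.79878270e+00] [-0.18174406  0.33973804 -1.90954648] [-4.60524147e-02 -3.56511819e+01 -3.06524920e+01  7.38682249e-02
 -7.15947954e-04 -9.62633094e-04]
exp side: old tip (np.float64(304.1088298102298), np.float64(271.4039498287019)) tip (np.float64(305.1108094183957), np.float64(299.6714571173558)) dot (np.float64(305.9117631527906), np.float64(304.38345864808565))
1 rows of -0.041 -0.132 2.203 0.001 -0.000 0.001 | mid [0.482 0.29  0.197] end [0.482 0.29  0.186]
```

View pics/c8.png

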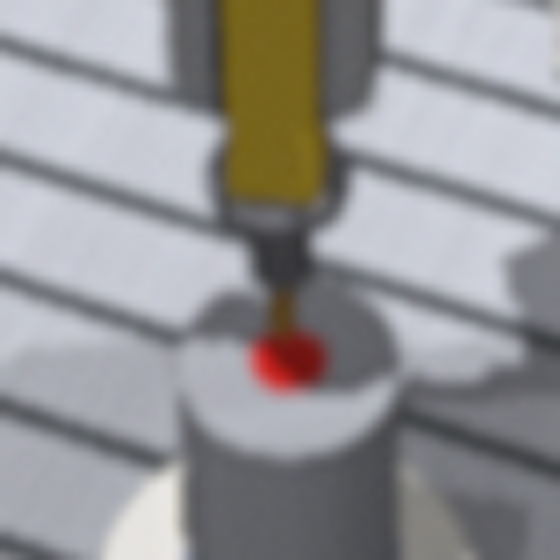

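The tip hangs just over the dot, near (305,302) against the dot's (306,304). Nudging about 1 mm sideways and pressing down.

Request:
step_arm(increments="-0.02 -0.06 0.4 0 0 0;-0.02 -0.06 0.4 0 0 0;0 0 0.3 0 0 0;0 0 0 0 0 0;0 0 0 0 0 0")

```text
time: 21.65
tool_pos: [0.4811, 0.2895, 0.1961]
ee_rot: [-3.14, -0.0, 1.799]
wrist_force: [-0.3, 0.4, -0.3]
width: 0.0223
```

Request:
step_arm(increments="0 0 0.2 0 0 0;0 0 0 0 0 0;0 0 0 0 0 0")

```text
time: 21.95
tool_pos: [0.4812, 0.2895, 0.1943]
ee_rot: [-3.141, -0.0, 1.799]
wrist_force: [0.5, -0.3, -0.4]
width: 0.0228
```

Request:
step_arm(increments="0 0 0.2 0 0 0;0 0 0 0 0 0;0 0 0 0 0 0")

```text
time: 22.25
tool_pos: [0.4814, 0.2896, 0.1927]
ee_rot: [3.142, -0.0, 1.799]
wrist_force: [0.1, 0.1, -0.1]
width: 0.0226
```

Request:
step_arm(increments="0 0 0.2 0 0 0;0 0 0 0 0 0;0 0 0 0 0 0")

```text
time: 22.55
tool_pos: [0.4813, 0.2896, 0.1906]
ee_rot: [-3.141, -0.0, 1.799]
wrist_force: [0.1, 0.2, 0.7]
width: 0.0226
```

```bash
cat > f.py <<'E'
from h import *
L=[]
for i in range(14): o=get_obs();L.append(np.r_[o["wrist_force"],o["tool_pos"],o["joint_torque"][1:3]]);im=snapshot("side")
L=np.array(L);print(L.mean(0).round(4),L[:,2].std().round(2),get_obs()["time"]);cv2.imwrite("pics/sf.png",im[:,:,::-1])
E
python3 f.py
```

```text
[  0.5256  -0.0351   1.1821   0.4813   0.2896   0.1905 -34.5729 -29.3647] 0.36 23.25
```

Request:
step_arm(increments="0 0 0.2 0 0 0;0 0 0.15 0 0 0;0 0 0 0 0 0;0 0 0 0 0 0")

```text
time: 23.65
tool_pos: [0.4813, 0.2895, 0.187]
ee_rot: [-3.141, -0.0, 1.799]
wrist_force: [0.8, 0.2, 1.1]
width: 0.0225
```

```bash
python3 f.py; python3 - <<'E'
from h import *
s=cv2.imread("pics/sf.png");o=get_obs();w=snapshot("wrist")[:,:,::-1]
cv2.imwrite("pics/c9.png",np.hstack([cv2.resize(s[250:350,260:360],(560,560),interpolation=2)]))
tip=np.array([o["tool_pos"][0],o["tool_pos"][1],.107])
print(o["tool_pos"],o["ee_rot"],o["width"],proj("side",tip),proj("side",tip+[0,0,.017]),proj("side",tip+[0,0,.024]),proj("side",tip+[0,0,.047]))
E
```

```text
[  1.0921  -0.0874   2.0437   0.4812   0.2895   0.1869 -33.9866 -28.6612] 0.51 24.35
[0.48120671 0.2895459  0.18687116] [-3.14091720e+00 -1.09733204e-04  1.79880258e+00] 0.022421988919125068 (np.float64(306.0796331221958), np.float64(304.3714775902102)) (np.float64(305.9591117275357), np.float64(298.95331516607644)) (np.float64(305.9086512909518), np.float64(296.68481468800564)) (np.float64(305.73931286753503), np.float64(289.0720328636134))
```

View pics/c9.png

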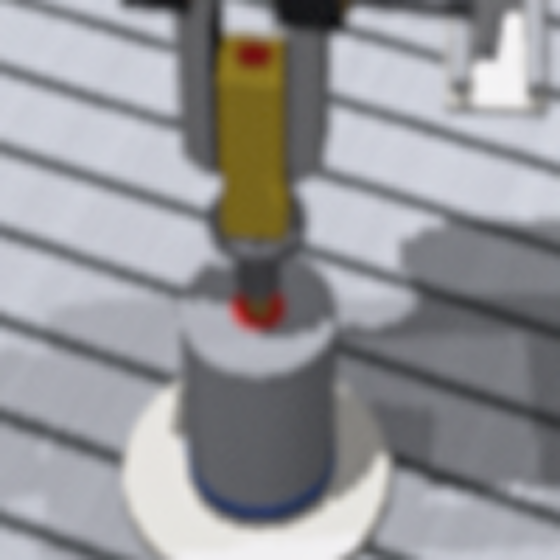

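```bash
python3 -c "
from bench import *
print(close_job())"
```

```text
the job is handed in; nothing more can be done
None
```

I took the tumbler from its cradle, turned it over, lowered it onto the peg until its rim touched the saucer, and let it go. I then lifted the probe from its dock and am holding it upright with its tip on the red dot. The job was handed in at about 24.4 s of the 64 s allowed.

**Last checks:**
- **Tip position:** the side picture shows the tumbler standing level on the saucer and the brass tip within the red dot. My position estimates put it about 0.3 mm off centre.
- **Plunger depth:** the press force rose about 3.4 N above the free-hanging reading, against 3.3 N at half-way. Geometry gives about 6.4 mm in, against 7 mm at half-way.

**What disagreed:**
- **Grip height:** I gripped the tumbler about 16 mm from its base instead of the planned 21 mm. I allowed for this by lowering until I felt contact.
- **Dot position:** one wrist picture, taken just after I let go of the tumbler, put the dot about 9 mm off. The arm was probably still moving; later wrist and side pictures agreed to within about 1 mm.
- **Force reading:** at the earlier reading, about 3.6 mm higher, force and geometry differed by about 1.5 mm of plunger travel. They agreed better at the final depth.

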